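Press the sprung tilt plate level and lock it with its bar

TASK

The sprung tilt plate of the bench stand must be locked level for work. Pick up the locking bar by its upright grip, press the plate down with it, no harder than 35 N on the plate, slide the bar under both hooked claws, back against their posts, and let the spring lift it home behind the teeth so that the plate stays level; let go and leave everything else on the bench where it is.

Things in the scene. Friction and masses are not known exactly. Their poses are not given: they have to be found in the camera images.
- stand: Fixed base of a tilt stand: dark steel slab 270 x 220 x 12 mm. Origin: centre of its underside, on the bench; x from the claws' open side towards the hinge, y along the hinge, z up. A deck of the same outline rides over it on four jack columns and carries plate, hinge and claws; its height is set differently each time and is not reported.
- hinge_foot (a point): Point on the bench under the middle of the plate's hinge line, at stand x = 100 mm. Hinged aluminium tilt plate 240 mm long (from the hinge towards stand -x), 130 mm wide, 6 mm thick, 0.4 kg; the hinge axis lies in its top surface, whose height when level, called L, is somewhere from 90 to 110 mm above the bench.
- claw_foot (a point): Point on the bench midway under the front faces of the two claw posts (stand x = -22 mm). The steel claws stand at |y| = 74 to 102 mm, left and right of the plate. From each post an arm, underside at L + 12 mm, 10 mm thick, reaches 46 mm towards stand -x; from 40 to 46 mm out a tooth hangs 4 mm below it. The 40 mm pocket behind it takes the bar.
- seat_foot (a point): Point on the bench straight under where the locking bar's origin lies when it is home: stand x = -42 mm, y = 0, axes as the stand. The home height of that origin is L (the bar lying flat on the level plate, its top against the arms).
- plate (a joint): Plate angle (rad): 0 = level, positive = free edge up; rests at about 0.23; hard stop at -0.052, past level. The spring gives 1 to 1.3 Nm at level, 1.3 to 1.7 Nm at the stop: 7 to 10 N on the bar in front of the teeth, 10 to 14 N at the posts; on the stop the force climbs steeply. Above 35 N the plate is harmed.
- lockbar: Loose steel locking bar, 0.32 kg: flat bar 36 (x) x 190 (y) x 12 mm (z), on its middle an upright grip block 16 (x) x 40 (y) mm from z = 12 to 54 mm. Origin: centre of the underside. Same either way round. To pass the teeth its top must be over 4 mm below the arms' underside; against the posts the plate's stop allows only about 2 mm more.
- mug: White ceramic mug, 82 mm wide, 95 mm tall; leave alone. Origin: centre of its underside.
- pump_head: Black plastic pump head, about 90 mm long, 41 mm tall; leave alone. Origin: middle of its underside.
- spoke_wrench: Flat chrome spoke wrench, about 85 mm long, 7 mm thick; leave alone. Origin: centre of its round end, underside.
- pad_a: Green brake pad 55 x 13 x 10 mm with an upright stud, 25 mm tall in all; leave alone. Origin: middle of its underside.
- pad_b: A second such brake pad; leave alone.
- grease_jar: Jar 66 mm wide, 70 mm tall; leave alone. Origin: centre of its underside.
There are look-alikes about, which are no part of the job. Of the things like the lockbar, leave any that is orange; of the rest the smaller one is meant.

How it is judged:
On the way, in this order (a step that is already met when the one before it is completed fails the run):
1. the locking bar is lifted off the bench (height (world z) of lockbar above 0.03 m), for 0.2 s.
2. the plate is pressed down past level with the locking bar (value of joint plate below -0.015 rad and contact force between lockbar and plate above 3 N), for 0.2 s.
At the end, for the whole second after the job is handed in: The plate stays level (within 0.02 rad) against its spring, held by the locking bar, which lies flat and straight (0.08 rad) in both claws behind the teeth, its origin within 5 mm (x) and 12 mm (y) of the point over seat_foot; the bar is released and at rest (value of joint plate between -0.02 and 0.02 rad and x of lockbar in the frame of seat_foot between -0.005 and 0.005 m and y of lockbar in the frame of seat_foot between -0.012 and 0.012 m and angle between the x axis of lockbar and the x axis of seat_foot, either way round below 0.08 rad and angle between lockbar's own z axis and vertical below 0.08 rad and linear speed of lockbar below 0.01 m/s and velocity of joint plate between -0.02 and 0.02 rad/s); the robot touches nothing.
It fails at once if the plate is pressed with more than 35 N (contact force between anything else and plate above 35 N).
It fails at once if a bystander is moved by more than 15 mm (distance of any of mug, pump_head, spoke_wrench, pad_a, pad_b, grease_jar from where it was at the start of the episode above 0.015 m).
It also fails if it takes over 72 s, if anything falls off the work surface, if the arm or the gripper's body presses on something with over 40 N, if the wrist force passes 120 N, or if a joint passes its speed limit or range.

ROBOT

A 6-joint arm with a two-finger parallel gripper is mounted at the origin on the work surface. World frame = base frame: x ahead of the robot, y to its left, z up, the work surface at z = 0. Lengths are in m, angles in rad, forces in N, time in s.
With the tool pointing down it reaches from about 0.3 to 0.775 m from the base axis. Payload 14.6 kg.
Tool frame: the origin (TCP) lies at the very end of the fingers, on their centre line; the grasp point (between the pads) lies 19 mm behind it; z points along the fingers, y is the line along which they close (so a half turn about z gives the same grasp; the last joint's range is limited). The gripper opens to 94 mm and grips with 3 to 60 N. Pads are 16 mm wide; open, the fingers measure 119 mm over their backs; the gripper's body (75 mm by 177 mm) begins 78 mm behind the grasp point.
Start: joints at [1.215, 0.3, 1.521, -0, 1.321, -0.067], TCP at [0.157, 0.527, 0.205] pointing down, gripper open.
Joint ranges: [-3.03, 3.03], [-0.79, 2.21], [0.23, 2.52], [-1.04, 4.18], [0, 3.07], [-2.55, 2.55]. Speed limits (rad/s): [2.22, 2.22, 2.57, 3.14, 3.14, 3.14].

INTERFACE

Orientations are given as [roll, pitch, yaw] about the fixed x, y, z axes, in that order (R = Rz(yaw) Ry(pitch) Rx(roll)).
In Python, from station import ctrl, cams gives the robot as it stands. The module is installed in compiled form; this text tells all that it offers.
- The arm moves only by the tool arm_command, never from a script. Its argument "plan" is a list that holds one entry, the list of rows, each a list of 7 numbers: the shift along the tool's x, y, z in parts of the range, where 1.0 means 750 mm, then the turn, a rotation vector about the tool's x, y, z in shares of 2 rad (1.0 is 2 rad), then the closure, from -1 (fully open) to 1 (shut). A call has 1 to 12 rows; each row is the pose to reach, as a shift and turn from the pose commanded when the call began, along the tool's axes at that moment; what a row does not reach only later rows make up. A row lasts 1/10 s, in which the tool goes at most 50 mm and 8.59 degrees, less where a joint would pass 70% of its speed; a pose out of reach is approached as far as the arm can. A call with a gripper value outside its range is refused whole. The fingers move at their own pace and stop on an object; "squeeze" is the grip in N (left out, the last holds). Time passes only in rows, so rows that repeat a pose let the fingers close. It gives the time, the measured TCP pose, the force, the opening and the grip force at its end, in the units of the state.
- ctrl.get_obs(): the state, without advancing time (a new reading comes with each control period).
- cams.camera(name): name is "side" or "top" or "wrist"; returns (picture, depth): 420x560x3 uint8, blue, green, red; 420x560 float32, m along the optical axis (not along the pixel's ray), 0 where there is no reading.
- cams.camera_info(name): a dict with "fx", "fy", "cx", "cy" (pixels), "world_to_cam" (4x4, takes a point from world to camera coordinates). Camera axes: x right, y down, z forward; pixel columns grow to the right and rows downward; lengths in m; the calibration is good to about 2 mm. A picture is of the moment at which its call begins: read the wrist's pose just before it. camera_info takes no time and is no camera call; for the wrist camera it gives the pose at the moment of the call.
- ctrl.hand_in(): hands the job in; it is judged then, once.
The state is a dict: "time_s": time; "qpos": joint angles; "joint_vel": joint speeds; "tau": joint torques, N m; "ee_pos": TCP position; "eef_rot": TCP orientation; "force": force on the tool from outside, world axes, zero at the start; "moment": the same for the moment, N m; "grip_width": finger opening in m; "grip_force": force on a finger pad.
Only numpy, scipy, OpenCV 4.12 (cv2) and the standard library are available. Lean on these libraries where they do the work, as an engineer would, in place of code of your own. Each camera call takes 0.05 s, during which the arm holds its last target. There are 200 camera calls.

## Working session

There is one attempt and no reset: what is moved stays moved. The work goes in short steps, Python scripts to look and compute and a tool call to move; the robot and the scene stay as the last step left them, time stands still between calls to the robot, and variables do not carry over. Pictures are saved under pics/ and viewed, at most 10 in all, crops included, and the job is handed in when it is done.

Besides the shell and the picture viewer there is one more tool, called after "Call:" by a JSON object that holds its "method" and its "body". arm_command: Moves the arm, as the interface text tells. Its arguments: {"type":"object","properties":{"plan":{"type":"array"},"squeeze":{"type":"number"}},"required":["plan"]}

```bash
mkdir -p pics; cat > h.py <<'E'
import numpy as np, cv2
from station import ctrl, cams
def shot(n):
    i=cams.camera_info(n); im,d=cams.camera(n); return im,d,i
def pts(d,i):
    v,u=np.mgrid[:d.shape[0],:d.shape[1]]
    P=np.stack([(u-i['cx'])/i['fx']*d,(v-i['cy'])/i['fy']*d,d],-1)
    T=np.linalg.inv(np.array(i['world_to_cam'])); W=P@T[:3,:3].T+T[:3,3]; W[d<=0]=np.nan
    return W
E
python3 - <<'E'
from h import *
for n in('top','side'):
    im,d,i=shot(n); cv2.imwrite(f'pics/{n}0.png',im); np.savez(f'{n}0.npz',im=im,W=pts(d,i))
    T=np.linalg.inv(np.array(i['world_to_cam'])); print(n,i['fx'],T.round(3).tolist(),(d>0).mean())
print(ctrl.get_obs())
E
```

```text
top 464.3318427655718 [[-0.018, -0.996, 0.085, 0.367], [-1.0, 0.018, 0.005, -0.079], [-0.007, -0.085, -0.996, 1.638], [0.0, 0.0, 0.0, 1.0]] 0.9959396258503401
side 398.73243194834095 [[0.762, -0.438, 0.477, 0.053], [-0.648, -0.529, 0.548, -0.634], [0.012, -0.727, -0.687, 0.775], [0.0, 0.0, 0.0, 1.0]] 0.9961267006802721
{'time_s': 0.1, 'qpos': array([ 1.21537479e+00,  3.00442722e-01,  1.52146252e+00,  1.19930554e-05,
        1.32069438e+00, -6.65903439e-02]), 'joint_vel': array([ 0.00055462, -0.00147593, -0.00099094,  0.00040758, -0.00153787,
        0.00022132]), 'tau': array([ 4.91677529e-04, -5.32647228e+01, -3.53277218e+01,  7.09792553e-02,
        2.34451942e-02, -7.32578951e-05]), 'ee_pos': array([0.15657868, 0.5270208 , 0.20495205]), 'eef_rot': array([-3.14058869e+00, -7.85960806e-05,  2.85275845e+00]), 'force': array([-0.43640531,  0.09518535, -0.07514945]), 'moment': array([-0.02596928, -0.03164791, -0.00416385]), 'grip_force': 0.0, 'grip_width': 0.09409850921391977}
```

View pics/top0.png

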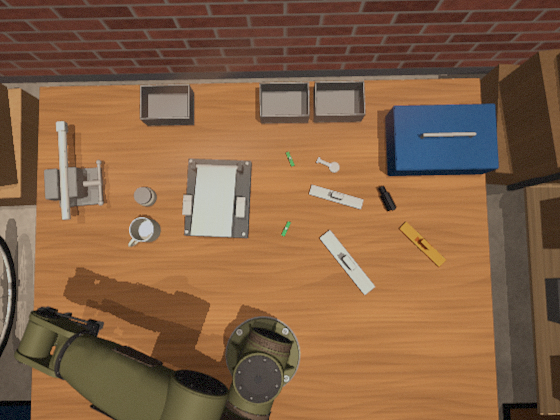

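View pics/side0.png

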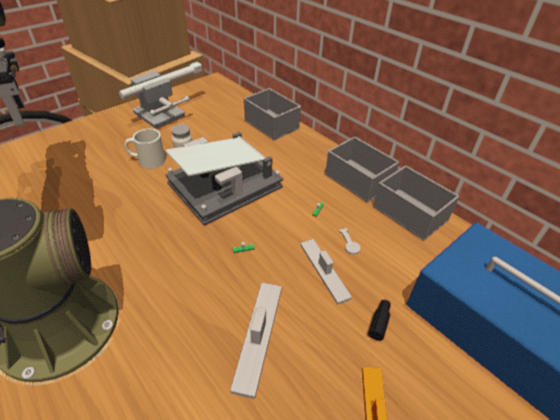

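Candidates for the lockbar in the top view are the small grey bar at (336,197), the long grey bar at (347,262) and the orange bar at (422,244). The description says not orange and the smaller of the rest, so I choose (336,197). In the side view it is at (325,270).

The stand is at (218,199), with its claws at (187,205) and (241,207) and its hinge at the top of the image.

```bash
cat >> h.py <<'E'
def rect(P):
    (c,s,a)=cv2.minAreaRect((P[:,:2]*1000).astype(np.float32)); return np.round(c,1),np.round(s,1),round(a,2)
E
python3 - <<'E'
from h import *
t=np.load('top0.npz');W=t['W'];im=t['im'];s=np.load('side0.npz');Ws=s['W']
def box(u0,v0,u1,v1,z0,z1):
    P=W[v0:v1,u0:u1].reshape(-1,3); return P[(P[:,2]>z0)&(P[:,2]<z1)]
b=W[150:240,255:280].reshape(-1,3);print('bench z',np.nanmedian(b[:,2]),np.nanstd(b[:,2]))
for nm,bx in (('bar',(305,180,368,213)),('big',(315,225,380,298))):
    P=box(*bx,0.007,0.08);print(nm,rect(P),'grip',[f(P[P[:,2]>.035]) if len(P[P[:,2]>.035]) else 0 for f in (lambda q:q.mean(0).round(4),len)], np.median(P[:,2]))
P=box(175,150,260,245,0.006,0.3);print('stand',rect(P)); print(np.histogram(P[:,2],bins=np.arange(0,.2,.01)))
# same in side cloud
for c,r,z0,z1 in (((W[197,336]),.12,.007,.07),(W[199,218],.22,.006,.3)):
    m=(np.linalg.norm(Ws[...,:2]-c[:2],axis=-1)<r)&(Ws[...,2]>z0)&(Ws[...,2]<z1)
    P=Ws[m]; print('side',c.round(3),len(P),rect(P),P[P[:,2]>.035].mean(0))
a=cv2.resize(im[150:250,165:265],None,fx=4,fy=4,interpolation=3); b=cv2.resize(im[170:270,300:400],None,fx=4,fy=4,interpolation=3)
c=cv2.resize(s['im'][120:220,150:300],None,fx=4,fy=4,interpolation=3)[:, :600]
cv2.imwrite('pics/c1.png',np.hstack([a,b])); 
E
```

```text
bench z -0.00039812824850704587 0.003859237466435132
bar (array([ 541.9, -268. ]), array([214.1, 112.8]), 86.96) grip [array([ 0.5402, -0.2661,  0.0525]), 62] 0.012379926819920284
big (array([ 313.9, -300.3]), array([221.9, 249.4]), 88.82) grip [array([ 0.3125, -0.2964,  0.0677]), 117] 0.01564356809775236
stand (array([547.3, 152.3]), array([299.5, 334.5]), 89.29)
(array([ 171,   35,   27, 1043,  516,   35,   22,    8,   23,  257,  588,
        767,  628,  534,  447,   57,    0,    0,    0]), array([0.  , 0.01, 0.02, 0.03, 0.04, 0.05, 0.06, 0.07, 0.08, 0.09, 0.1 ,
       0.11, 0.12, 0.13, 0.14, 0.15, 0.16, 0.17, 0.18, 0.19]))
side [ 0.534 -0.264  0.047] 1194 (array([ 538.7, -255.9]), array([200.8, 166.1]), 32.88) [ 0.53720672 -0.26976309  0.05019946]
side [0.527 0.132 0.12 ] 6695 (array([562.1, 141. ]), array([225.3, 317.8]), 84.76) [0.51500117 0.12184711 0.0810176 ]
```

View pics/c1.png

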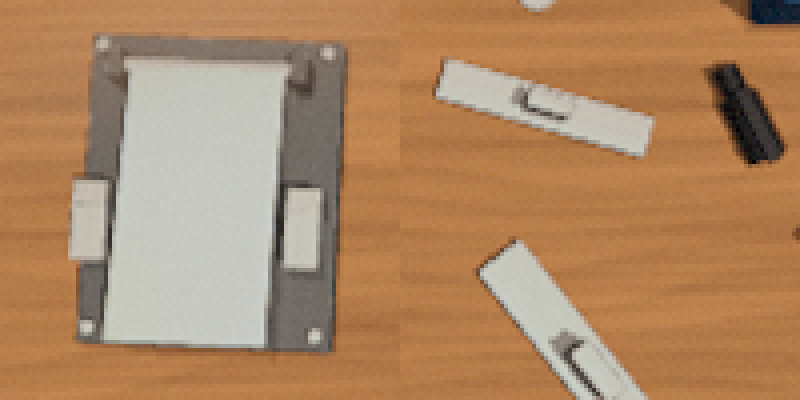

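The crop confirms the choice: a small grey bar at about (336,197) with an upright grip at (337,195), tilted about 16°. The claws show at crop (90,218) and (302,228), with the plate between them.

```bash
cat >> h.py <<'E'
from scipy.spatial.transform import Rotation as Ro
def ray(i,uv,z):
    T=np.linalg.inv(np.array(i['world_to_cam'])); uv=np.atleast_2d(np.array(uv,float))
    d=np.c_[(uv[:,0]-i['cx'])/i['fx'],(uv[:,1]-i['cy'])/i['fy'],np.ones(len(uv))]@T[:3,:3].T
    return T[:3,3]+d*((z-T[2,3])/d[:,2])[:,None]
def row(p,yaw,o=None,pitch_R=None):
    o=o or ctrl.get_obs(); R0=Ro.from_euler('xyz',o['eef_rot']); Rt=Ro.from_euler('xyz',[np.pi,0,yaw])
    if pitch_R is not None: Rt=pitch_R*Rt
    return (R0.inv().apply(np.array(p)-o['ee_pos'])*1000).round(1), (R0.inv()*Rt).as_rotvec().round(4)
E
python3 - <<'E'
from h import *
i=cams.camera_info('top'); im=np.load('top0.npz')['im']; o=ctrl.get_obs()
m=((im.min(2)>150)&(np.ptp(im.astype(int),axis=2)<50)).astype(np.uint8)
def ctr(x0,y0,x1,y1):
    k=np.zeros_like(m);k[y0:y1,x0:x1]=m[y0:y1,x0:x1]
    c=max(cv2.findContours(k,0,1)[0],key=cv2.contourArea);return c[:,0,:]
for nm,bx,z in (('bar',(300,175,372,217),.012),('clawL',(178,190,194,220),.122),('clawR',(234,192,248,222),.122)):
    c=ctr(*bx); w=ray(i,c,z); print(nm,len(c),rect(w))
cor=[(311.5,185),(309,194),(363.2,199.5),(360.8,209.2)]; w=ray(i,cor,.012);print('bar',w.round(4),w.mean(0).round(4),np.degrees(np.arctan2(*(w[0]+w[1]-w[2]-w[3])[:2])))
tp=ray(i,[(331,191),(344,191.5),(342.5,200),(330.5,197)],.054);print('grip',tp.round(4),tp.mean(0))
f=lambda X,Y:(165+X/4,150+Y/4)
w=ray(i,[f(74,178),f(108,180),f(104,261),f(70,259),f(286,186),f(322,188),f(319,271),f(283,270)],.122);print('claws',w.round(4),w.mean(0))
w=ray(i,[f(95,36),f(346,44),f(332,351),f(78,342)],.04);print('deck',w.round(4),w.mean(0))
wi=cams.camera_info('wrist');T=np.linalg.inv(np.array(wi['world_to_cam']));R0=Ro.from_euler('xyz',o['eef_rot'])
print('wrist fx',wi['fx'],'pos in tool',R0.inv().apply(T[:3,3]-o['ee_pos']).round(4),'axis in tool',(R0.inv().as_matrix()@T[:3,:3]).round(2).tolist())
print('rows: stand look',row([.5,.14,.33],1.515),'bar',row([.541,-.265,.2],1.29))
E
```

```text
bar 118 (array([ 539.9, -267. ]), array([187.8,  35.4]), 72.51)
clawL 49 (array([510.5, 235.3]), array([26.2, 63.3]), 86.56)
clawR 51 (array([500.7,  59.7]), array([26.3, 62.6]), 89.35)
bar [[ 0.5818 -0.1833  0.012 ]
 [ 0.55   -0.1738  0.012 ]
 [ 0.527  -0.3637  0.012 ]
 [ 0.493  -0.3542  0.012 ]] [ 0.538  -0.2688  0.012 ] 17.21447696255684
grip [[ 0.5542 -0.247   0.054 ]
 [ 0.5517 -0.2915  0.054 ]
 [ 0.5225 -0.2855  0.054 ]
 [ 0.5336 -0.2447  0.054 ]] [ 0.54050749 -0.26720222  0.054     ]
claws [[0.5437 0.2452 0.122 ]
 [0.5415 0.2172 0.122 ]
 [0.4748 0.2206 0.122 ]
 [0.477  0.2484 0.122 ]
 [0.5338 0.0708 0.122 ]
 [0.5316 0.0413 0.122 ]
 [0.4634 0.0445 0.122 ]
 [0.4648 0.074  0.122 ]] [0.50384324 0.14523752 0.122     ]
deck [[0.6775 0.2443 0.04  ]
 [0.6663 0.0254 0.04  ]
 [0.3996 0.0408 0.04  ]
 [0.4113 0.2593 0.04  ]] [0.53866054 0.14244814 0.04      ]
wrist fx 359.6039808594197 pos in tool [ 0.0846 -0.0003 -0.1785] axis in tool [[0.0, -0.96, -0.29], [1.0, 0.0, -0.0], [0.0, -0.29, 0.96]]
rows: stand look (array([-439.4, -273.3, -124.8]), array([-9.0000e-04,  6.0000e-04,  1.3378e+00])) bar (array([-594.1, -649.7,    5.6]), array([-9.0000e-04,  7.0000e-04,  1.5628e+00]))
```

The rows are not in the units I measure in: shifts go in shares of 750 mm and turns go in shares of 2 rad. I convert before sending: -434 mm / 750 = -0.5787, -254 mm / 750 = -0.3387, 1.338 rad / 2 = 0.669.

Call:
{"method": "arm_command", "body": {"plan": [[[-0.5787,-0.3387,-0.1667,0,0,0.669,-1],[-0.5787,-0.3387,-0.1667,0,0,0.669,-1],[-0.5787,-0.3387,-0.1667,0,0,0.669,-1],[-0.5787,-0.3387,-0.1667,0,0,0.669,-1],[-0.5787,-0.3387,-0.1667,0,0,0.669,-1],[-0.5787,-0.3387,-0.1667,0,0,0.669,-1],[-0.5787,-0.3387,-0.1667,0,0,0.669,-1],[-0.5787,-0.3387,-0.1667,0,0,0.669,-1],[-0.5787,-0.3387,-0.1667,0,0,0.669,-1],[-0.5787,-0.3387,-0.1667,0,0,0.669,-1],[-0.5787,-0.3387,-0.1667,0,0,0.669,-1],[-0.5787,-0.3387,-0.1667,0,0,0.669,-1]]]}}

```text
time_s: 1.3
ee_pos: [0.5014, 0.1587, 0.3302]
eef_rot: [-3.141, 0.0, 1.512]
force: [-0.7, 1.2, -0.3]
grip_width: 0.0939
grip_force: 0.0
```

```bash
python3 - <<'E'
from h import *
o=ctrl.get_obs();print(o['time_s'],o['ee_pos'],o['eef_rot'])
im,d,i=shot('wrist');cv2.imwrite('pics/w1.png',im);np.savez('w1.npz',im=im,d=d,W=pts(d,i));import pickle;pickle.dump(i,open('w1.pkl','wb'))
E
```

```text
1.3 [0.50136463 0.15865213 0.33015933] [-3.14116521e+00  2.30337560e-04  1.51211270e+00]
```

View pics/w1.png

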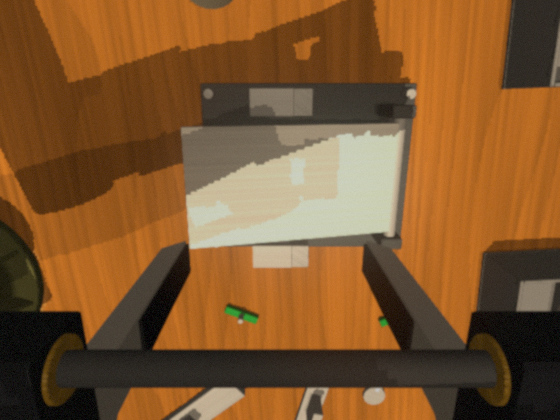

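The wrist view shows the claw tops at (281,102) and (280,256). The free edge of the plate is on the left at u≈185 and the hinge on the right at u≈395.

```bash
python3 - <<'E'
from h import *; import pickle
z=np.load('w1.npz');W=z['W'];im=z['im'];i=pickle.load(open('w1.pkl','rb'))
A=W[92:113,254:288].reshape(-1,3);B=W[249:265,257:288].reshape(-1,3)
print('top z',np.nanmedian(A[:,2]),np.nanstd(A[:,2]),np.nanmedian(B[:,2]),np.nanstd(B[:,2]))
P=W[140:225,200:385].reshape(-1,3);c=np.linalg.lstsq(np.c_[P[:,:2],np.ones(len(P))],P[:,2],rcond=None)[0];print('plate plane',c,'slope',np.arctan(np.hypot(c[0],c[1])),'dir',np.degrees(np.arctan2(-c[1],-c[0])))
g=cv2.cvtColor(im,6).astype(float)
pr=lambda a:np.diff(a)
ra=g[94:112].mean(0)[240:322];rb=g[249:264].mean(0)[244:318];print('A cols',[(240+k,int(v)) for k,v in enumerate(pr(ra)) if abs(v)>5]);print('B cols',[(244+k,int(v)) for k,v in enumerate(pr(rb)) if abs(v)>5])
ca=g[80:125,256:286].mean(1);cb=g[232:280,260:286].mean(1);print('A rows',[(80+k,int(v)) for k,v in enumerate(pr(ca)) if abs(v)>5]);print('B rows',[(232+k,int(v)) for k,v in enumerate(pr(cb)) if abs(v)>5])
for h in(.116,.122,.128): print(h,ray(i,[(281,102),(280.5,256.5)],h)[:,:2].round(4).tolist())
E
```

```text
top z 0.1180948642703194 0.0007968731502622168 0.11823882903725702 0.0007076894135211387
 ** On entry to DLASCL parameter number  4 had an illegal value
 ** On entry to DLASCL parameter number  4 had an illegal valueTraceback (most recent call last):
  File "<stdin>", line 5, in <module>
    x, resids, rank, s = _umath_linalg.lstsq(a, b, rcond,
                         ~~~~~~~~~~~~~~~~~~~^^^^^^^^^^^^^
                                             signature=signature)
                                             ^^^^^^^^^^^^^^^^^^^^
    raise LinAlgError("SVD did not converge in Linear Least Squares")
numpy.linalg.LinAlgError: SVD did not converge in Linear Least Squares
```

```bash
python3 - <<'E'
from h import *; import pickle
z=np.load('w1.npz');W=z['W'];im=z['im'];i=pickle.load(open('w1.pkl','rb'))
P=W[140:225,200:385].reshape(-1,3);P=P[np.isfinite(P[:,0])];c=np.linalg.lstsq(np.c_[P[:,:2],np.ones(len(P))],P[:,2],rcond=None)[0];print('plate plane',c,'slope',np.arctan(np.hypot(c[0],c[1])),'dir',np.degrees(np.arctan2(-c[1],-c[0])))
print('bench',np.nanmedian(W[120:240,80:160,2]),np.nanmedian(W[150:230,430:470,2]))
g=cv2.cvtColor(im,6).astype(float);pr=np.diff
ra=g[94:112].mean(0)[240:322];rb=g[249:264].mean(0)[244:318];print('A cols',[(240+k,int(v)) for k,v in enumerate(pr(ra)) if abs(v)>4]);print('B cols',[(244+k,int(v)) for k,v in enumerate(pr(rb)) if abs(v)>4])
ca=g[80:125,256:286].mean(1);cb=g[232:280,260:286].mean(1);print('A rows',[(80+k,int(v)) for k,v in enumerate(pr(ca)) if abs(v)>4]);print('B rows',[(232+k,int(v)) for k,v in enumerate(pr(cb)) if abs(v)>4])
w=ray(i,[(281,102),(280.5,256.5)],.118);print(w.round(4).tolist())
r=ray(i,[(185,125),(190,246),(404,126)],.15);print(r.round(4).tolist())
# claw point sets by height near claws
for nm,b in(('A',(80,125,235,325)),('B',(235,280,240,322))):
    Q=W[b[0]:b[1],b[2]:b[3]].reshape(-1,3);Q=Q[abs(Q[:,2]-.118)<.004];print(nm,len(Q),rect(Q))
E
```

```text
plate plane [-0.22503526  0.0120148   0.23854413] slope 0.22165304264596147 dir -3.05616202692644
bench -0.0006633662126516171 -0.0001876564911656997
A cols [(247, 6), (248, 19), (249, 20), (250, 9), (292, -8), (294, 4), (310, -6), (311, -20), (312, -22), (313, -7)]
B cols [(250, 6), (251, 18), (252, 20), (253, 10), (289, -4), (290, -12), (291, 4), (292, 7), (306, -8), (307, -22), (308, -16)]
A rows [(81, -5), (82, -9), (86, 10), (87, 25), (88, 22), (89, 6), (105, -4), (114, -7), (115, -15), (116, -12), (117, -4), (123, 9)]
B rows [(239, -8), (240, -25), (241, -38), (242, -35), (244, 33), (245, 41), (246, 21), (265, -5), (266, -15), (267, -26), (268, -11)]
[[0.5105, 0.2364, 0.118], [0.5006, 0.0604, 0.118]]
[[0.4153, 0.2206, 0.15], [0.4042, 0.0932, 0.15], [0.6289, 0.2074, 0.15]]
A 1739 (array([509.9, 235.7]), array([27.3, 66.1]), 86.76)
B 1369 (array([507.9,  67.2]), array([42.9, 81.6]), 87.71)
```

Converted, -423 mm / 750 = -0.564, 190 mm / 750 = 0.2533, 0.243 rad / 2 = 0.1215.

Call:
{"method": "arm_command", "body": {"plan": [[[-0.564,0.0853,0.2533,0,0,0.1215,-0.3],[-0.564,0.0853,0.2533,0,0,0.1215,-0.3],[-0.564,0.0853,0.2533,0,0,0.1215,-0.3],[-0.564,0.0853,0.2533,0,0,0.1215,-0.3],[-0.564,0.0853,0.2533,0,0,0.1215,-0.3],[-0.564,0.0853,0.2533,0,0,0.1215,-0.3],[-0.564,0.0853,0.2533,0,0,0.1215,-0.3],[-0.564,0.0853,0.2533,0,0,0.1215,-0.3],[-0.564,0.0853,0.2533,0,0,0.1215,-0.3],[-0.564,0.0853,0.2533,0,0,0.1215,-0.3],[-0.564,0.0853,0.2533,0,0,0.1215,-0.3],[-0.564,0.0853,0.2533,0,0,0.1215,-0.3]]]}}

```text
time_s: 2.55
ee_pos: [0.5409, -0.264, 0.1408]
eef_rot: [-3.142, -0.0, 1.273]
force: [-0.8, 0.4, 0.1]
grip_width: 0.0614
grip_force: 0.0
```

```bash
python3 - <<'E'
from h import *
o=ctrl.get_obs();print(o['time_s'],o['ee_pos'],o['eef_rot'],o['grip_width'])
im,d,i=shot('wrist');W=pts(d,i);cv2.imwrite('pics/w2.png',im)
m=(np.linalg.norm(W[...,:2]-[.54,-.267],axis=-1)<.12)
for z0,z1 in((.007,.02),(.049,.06)):
    k=(m&(W[...,2]>z0)&(W[...,2]<z1)).astype(np.uint8);k=cv2.morphologyEx(k,cv2.MORPH_OPEN,np.ones((3,3)))
    n,l,s,c=cv2.connectedComponentsWithStats(k);j=1+np.argmax(s[1:,4]);Q=W[l==j];print(z0,len(Q),rect(Q),np.median(Q[:,2]),s[j])
print(row([.54,-.267,.018],1.269))
E
```

```text
2.55 [ 0.54088468 -0.26398971  0.14075311] [-3.14151083e+00 -3.22936455e-04  1.27299609e+00] 0.06136203792718306
0.007 7170 (array([ 538.5, -267.7]), array([190.4,  36.1]), 72.68) 0.011420310899690644 [ 254   87   44  207 7170]
0.049 1016 (array([ 538.6, -266.7]), array([39.8, 15.9]), 73.48) 0.053224840844721705 [ 265  187   21   50 1016]
(array([ -3.3,  -0.2, 123.2]), array([ 0.0008, -0.0001,  0.0046]))
```

View pics/w2.png

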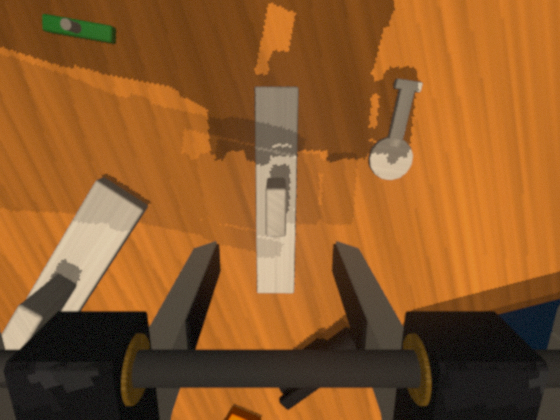

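The wrist view shows the small bar centred at (276,190), its grip at (276,208) midway between the fingers. It measures 190 x 36 mm, so it is the right one.

Converted, 123 mm / 750 = 0.164, -1.5 mm / 750 = -0.002, 0.004 rad / 2 = 0.002.

Call:
{"method": "arm_command", "body": {"plan": [[[-0.0053,-0.002,0.0667,0,0,0.002,-0.3],[-0.0053,-0.002,0.1333,0,0,0.002,-0.3],[-0.0053,-0.002,0.164,0,0,0.002,-0.3],[-0.0053,-0.002,0.164,0,0,0.002,-0.3],[-0.0053,-0.002,0.164,0,0,0.002,1],[-0.0053,-0.002,0.164,0,0,0.002,1],[-0.0053,-0.002,0.164,0,0,0.002,1],[-0.0053,-0.002,0.164,0,0,0.002,1],[-0.0053,-0.002,0.164,0,0,0.002,1],[-0.0053,-0.002,0.164,0,0,0.002,1]]], "squeeze": 55}}

```text
time_s: 3.6
ee_pos: [0.5381, -0.2693, 0.0178]
eef_rot: [3.141, 0.0, 1.268]
force: [2.3, -0.6, 3.1]
grip_width: 0.0165
grip_force: 2.0
```

Converted, -210 mm / 750 = -0.28, -160 mm / 750 = -0.2133.

Call:
{"method": "arm_command", "body": {"plan": [[[0,0,0,0,0,0,1],[0,0,0,0,0,0,1],[0,0,-0.0267,0,0,0,1],[0,0,-0.08,0,0,0,1],[0,0,-0.1467,0,0,0,1],[0,0,-0.2133,0,0,0,1],[0,0,-0.28,0,0,0,1],[0,0,-0.28,0,0,0,1],[0,0,-0.28,0,0,0,1]]]}}

```text
time_s: 4.5
ee_pos: [0.5378, -0.2691, 0.2271]
eef_rot: [3.142, 0.0, 1.268]
force: [-0.0, 0.9, -3.5]
grip_width: 0.0157
grip_force: 55.0
```

```bash
python3 - <<'E'
from h import *
o=ctrl.get_obs();print(o['time_s'],o['ee_pos'],o['eef_rot'],o['grip_width'],o['grip_force'],o['force'])
im,d,i=shot('wrist');W=pts(d,i);cv2.imwrite('pics/w3.png',im)
R=Ro.from_euler('xyz',o['eef_rot']);L=R.inv().apply((W.reshape(-1,3)-o['ee_pos'])).reshape(W.shape)*1000
# tool frame mm: bar top should be at z~ +6
k=(abs(L[...,2]-6)<6)&(abs(L[...,0])<110)&(abs(L[...,1])<30)
Q=L[k];print(len(Q),rect(Q),np.linalg.lstsq(np.c_[Q[:,:2],np.ones(len(Q))],Q[:,2],rcond=None)[0])
e=np.array([np.cos(.056),-np.sin(.056)]);seat=np.array([.4982,.1488])
p=seat-e*.056; print('pre',p,row([*p,.24],np.pi/2-.056),'seat',seat)
E
```

```text
4.5 [ 0.53779909 -0.26909231  0.22712139] [3.14155178e+00 3.26381992e-05 1.26785855e+00] 0.015683723045328463 54.998849630355835 [-0.0261576   0.91558915 -3.51396805]
12439 (array([15821.4,  -932.4]), array([ 36206.1, 162379.8]), 89.85) [ 1.06525596e-03 -3.17408982e-04  6.28997442e+00]
pre [0.44228779 0.15193436] (array([ 373.3, -216.4,  -13.6]), array([-0.0025, -0.0009, -0.247 ])) seat [0.4982 0.1488]
```

Converted, 372 mm / 750 = 0.496, -216 mm / 750 = -0.288, -0.247 rad / 2 = -0.1235.

Call:
{"method": "arm_command", "body": {"plan": [[[0.496,-0.288,-0.0187,0,0,-0.1235,1],[0.496,-0.288,-0.0187,0,0,-0.1235,1],[0.496,-0.288,-0.0187,0,0,-0.1235,1],[0.496,-0.288,-0.0187,0,0,-0.1235,1],[0.496,-0.288,-0.0187,0,0,-0.1235,1],[0.496,-0.288,-0.0187,0,0,-0.1235,1],[0.496,-0.288,-0.0187,0,0,-0.1235,1],[0.496,-0.288,-0.0187,0,0,-0.1235,1],[0.496,-0.288,-0.0187,0,0,-0.1235,1],[0.496,-0.288,-0.0187,0,0,-0.1235,1],[0.496,-0.288,-0.0187,0,0,-0.1235,1],[0.496,-0.288,-0.0187,0,0,-0.1235,1]]]}}

```text
time_s: 5.75
ee_pos: [0.4427, 0.1494, 0.2403]
eef_rot: [-3.14, 0.001, 1.514]
force: [0.9, -0.1, -1.6]
grip_width: 0.0152
grip_force: 55.0
```

```bash
cat >> h.py <<'E'
e=np.array([np.cos(.056),-np.sin(.056)]);n=np.array([e[1]*-1,e[0]]);seat=np.array([.4982,.1488])
def st(o=None):
    o=o or ctrl.get_obs(); R=Ro.from_euler('xyz',o['eef_rot']); b=o['ee_pos']+R.apply([.0017,-.0005,.018]); v=b[:2]-seat
    ang=R.as_matrix(); print('t',o['time_s'],'bar stand x,y mm',(v@e*1000-42).round(1),(v@n*1000).round(1),'z',(b[2]*1000).round(2),'yaw off',np.round(o['eef_rot'][2]-np.pi/2+.056,4),'rot',o['eef_rot'].round(4),'F',o['force'].round(1),'M',o['moment'].round(2),o['grip_force'])
E
python3 -c "
from h import *;st()"
```

```text
t 5.75 bar stand x,y mm -98.0 -0.8 z 222.3 yaw off -0.0008 rot [-3.1396e+00  9.0000e-04  1.5140e+00] F [ 0.9 -0.1 -1.6] M [-0.06  0.07 -0.02] 54.99882996082306
```

Converted, 115 mm / 750 = 0.1533, 109 mm / 750 = 0.1453, -0.04 rad / 2 = -0.02.

Call:
{"method": "arm_command", "body": {"plan": [[[0,0,0.0533,0,0,0,1],[0,0,0.0933,-0.01,0,0,1],[0,0,0.0973,-0.02,0,0,1],[0,0,0.1013,-0.02,0,0,1],[0,0,0.1053,-0.02,0,0,1],[0,0,0.1093,-0.02,0,0,1],[0,0,0.1147,-0.02,0,0,1],[0,0,0.1213,-0.02,0,0,1],[0,0,0.1293,-0.02,0,0,1],[0,0,0.1373,-0.02,0,0,1],[0,0,0.1453,-0.02,0,0,1],[0,0,0.1533,-0.02,0,0,1]]]}}

```text
time_s: 6.95
ee_pos: [0.4427, 0.1504, 0.1259]
eef_rot: [3.102, 0.0, 1.515]
force: [-3.0, -0.3, 2.3]
grip_width: 0.0157
grip_force: 55.0
```

```bash
python3 -c "
from h import *;st()"
```

```text
t 6.95 bar stand x,y mm -97.3 0.2 z 107.94 yaw off 0.0 rot [3.1019 0.     1.5148] F [-3.  -0.3  2.3] M [0.05 0.68 0.04] 55.00076472759247
```

Converted, 16 mm / 750 = 0.0213, 15 mm / 750 = 0.02.

Call:
{"method": "arm_command", "body": {"plan": [[[0,0,0.004,0,0,0,1],[0,0,0.008,0,0,0,1],[0,0,0.012,0,0,0,1],[0,0,0.016,0,0,0,1],[0,0,0.0187,0,0,0,1],[0,0,0.02,0,0,0,1],[0,0,0.0213,0,0,0,1],[0,0,0.0213,0,0,0,1]]]}}

```text
time_s: 7.75
ee_pos: [0.4434, 0.1503, 0.1104]
eef_rot: [3.102, 0.0, 1.515]
force: [-3.9, -0.8, 1.9]
grip_width: 0.0156
grip_force: 55.0
```

```bash
python3 - <<'E'
from h import *;st()
im,d,i=shot('side');cv2.imwrite('pics/s3.png',cv2.resize(im[110:230,150:300],None,fx=5,fy=5,interpolation=3)[:600,:750])
E
```

```text
t 7.75 bar stand x,y mm -96.6 0.1 z 92.39 yaw off -0.0 rot [3.1016 0.     1.5148] F [-3.9 -0.8  1.9] M [ 0.06  0.86 -0.01] 55.001201033592224
```

View pics/s3.png

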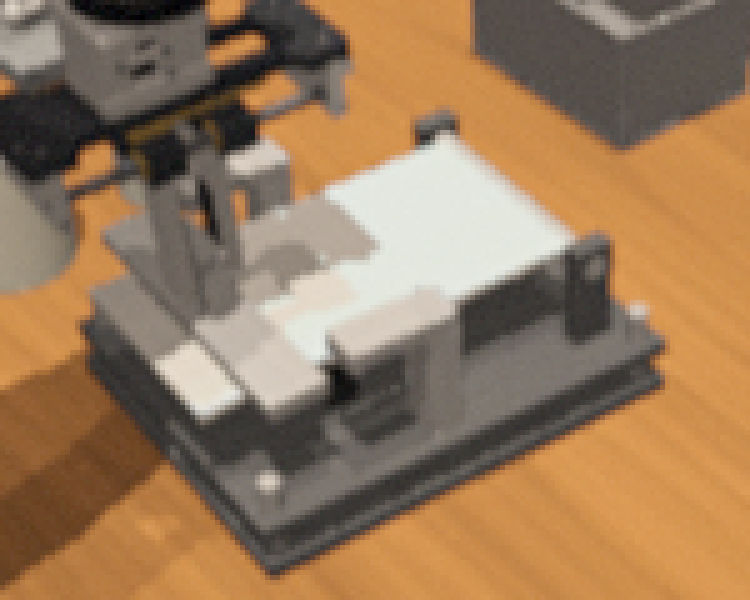

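The plate is about level. The bar is across it in front of the teeth; its near end is at (250,380) and the near claw's arm is at (335,345).

Converted, 4 mm / 750 = 0.0053, 3.5 mm / 750 = 0.0047.

Call:
{"method": "arm_command", "body": {"plan": [[[0,0,0.0013,0,0,0,1],[0,0,0.0027,0,0,0,1],[0,0,0.004,0,0,0,1],[0,0,0.0047,0,0,0,1],[0,0,0.0053,0,0,0,1],[0,0,0.0053,0,0,0,1]]]}}

```text
time_s: 8.4
ee_pos: [0.4436, 0.1503, 0.1065]
eef_rot: [3.101, -0.0, 1.515]
force: [-4.1, 0.1, 4.0]
grip_width: 0.0158
grip_force: 55.0
```

```bash
python3 -c "
from h import *;st()"
```

```text
t 8.4 bar stand x,y mm -96.4 0.1 z 88.46 yaw off -0.0 rot [ 3.1015 -0.      1.5148] F [-4.1  0.1  4. ] M [-0.01  0.85  0.  ] 55.00146210193634
```

Converted, 1 mm / 750 = 0.0013, 0.5 mm / 750 = 0.0007.

Call:
{"method": "arm_command", "body": {"plan": [[[0,0,0.0007,0,0,0,1],[0,0,0.0013,0,0,0,1],[0,0,0.0013,0,0,0,1]]]}}

```text
time_s: 8.7
ee_pos: [0.4436, 0.1503, 0.1055]
eef_rot: [3.101, -0.0, 1.515]
force: [-4.4, -0.8, 3.0]
grip_width: 0.0156
grip_force: 55.0
```

Converted, 0.8 mm / 750 = 0.0011, 0.4 mm / 750 = 0.0005.

Call:
{"method": "arm_command", "body": {"plan": [[[0,0,0.0005,0,0,0,1],[0,0,0.0011,0,0,0,1],[0,0,0.0011,0,0,0,1]]]}}

```text
time_s: 9.0
ee_pos: [0.4437, 0.1503, 0.1047]
eef_rot: [3.102, -0.0, 1.515]
force: [-4.3, 0.6, 3.8]
grip_width: 0.0156
grip_force: 55.0
```

```bash
python3 -c "
from h import *;st()"
```

```text
t 9.0 bar stand x,y mm -96.3 0.1 z 86.68 yaw off 0.0001 rot [ 3.1015 -0.      1.5148] F [-4.3  0.6  3.8] M [-0.08  0.87 -0.01] 55.00172317028046
```

Converted, 0.6 mm / 750 = 0.0008, 0.3 mm / 750 = 0.0004.

Call:
{"method": "arm_command", "body": {"plan": [[[0,0,0.0004,0,0,0,1],[0,0,0.0008,0,0,0,1],[0,0,0.0008,0,0,0,1]]]}}

```text
time_s: 9.3
ee_pos: [0.4437, 0.1503, 0.1042]
eef_rot: [3.102, -0.0, 1.515]
force: [-5.3, -0.0, 7.1]
grip_width: 0.0149
grip_force: 55.0
```

Converted, 0.6 mm / 750 = 0.0008, 0.3 mm / 750 = 0.0004.

Call:
{"method": "arm_command", "body": {"plan": [[[0,0,0.0004,0,0,0,1],[0,0,0.0008,0,0,0,1],[0,0,0.0008,0,0,0,1]]]}}

```text
time_s: 9.6
ee_pos: [0.4437, 0.1503, 0.1042]
eef_rot: [3.101, -0.0, 1.515]
force: [-9.7, -0.9, 16.1]
grip_width: 0.0158
grip_force: 55.0
```

Call:
{"method": "arm_command", "body": {"plan": [[[0,0,0.0004,0,0,0,1],[0,0,0.0008,0,0,0,1],[0,0,0.0008,0,0,0,1]]]}}

```text
time_s: 9.9
ee_pos: [0.4437, 0.1503, 0.1041]
eef_rot: [3.101, -0.0, 1.515]
force: [-13.5, -2.2, 24.8]
grip_width: 0.0158
grip_force: 55.0
```

Call:
{"method": "arm_command", "body": {"plan": [[[0,0,-0.0021,0,0,0,1],[0,0,-0.0043,0,0,0,1],[0,0,-0.0043,0,0,0,1],[0,0,-0.0043,0,0,0,1]]]}}

```text
time_s: 10.3
ee_pos: [0.4437, 0.1503, 0.1061]
eef_rot: [3.101, -0.0, 1.515]
force: [-4.1, 0.5, 4.6]
grip_width: 0.0158
grip_force: 55.0
```

```bash
python3 -c "
from h import *;st()"
```

```text
t 10.3 bar stand x,y mm -96.3 0.1 z 88.06 yaw off 0.0 rot [ 3.1014 -0.      1.5148] F [-4.1  0.5  4.6] M [-0.11  0.82  0.02] 55.00195026397705
```

Converted, 24 mm / 750 = 0.032, 22 mm / 750 = 0.0293.

Call:
{"method": "arm_command", "body": {"plan": [[[0,0.004,0,0,0,0,1],[0,0.0093,0,0,0,0,1],[0,0.0147,0,0,0,0,1],[0,0.02,0,0,0,0,1],[0,0.0253,0,0,0,0,1],[0,0.0293,0,0,0,0,1],[0,0.032,0,0,0,0,1],[0,0.032,0,0,0,0,1]]]}}

```text
time_s: 11.1
ee_pos: [0.4678, 0.1489, 0.107]
eef_rot: [3.101, -0.0, 1.515]
force: [-2.7, 0.5, 5.0]
grip_width: 0.0154
grip_force: 55.0
```

```bash
python3 -c "
from h import *;st()"
```

```text
t 11.1 bar stand x,y mm -72.1 0.1 z 88.97 yaw off -0.0001 rot [ 3.1014 -0.      1.5147] F [-2.7  0.5  5. ] M [-0.08  0.69  0.01] 55.00188231468201
```

Converted, 26 mm / 750 = 0.0347, 23 mm / 750 = 0.0307.

Call:
{"method": "arm_command", "body": {"plan": [[[0,0.004,0,0,0,0,1],[0,0.0093,0,0,0,0,1],[0,0.0147,0,0,0,0,1],[0,0.02,0,0,0,0,1],[0,0.0253,0,0,0,0,1],[0,0.0307,0,0,0,0,1],[0,0.0347,0,0,0,0,1],[0,0.0347,0,0,0,0,1]]]}}

```text
time_s: 11.9
ee_pos: [0.4938, 0.1475, 0.1081]
eef_rot: [3.101, -0.0, 1.515]
force: [-3.8, -0.3, 6.4]
grip_width: 0.0155
grip_force: 55.0
```

```bash
python3 -c "
from h import *;st()"
```

```text
t 11.9 bar stand x,y mm -46.1 0.2 z 90.12 yaw off -0.0001 rot [ 3.1012e+00 -1.0000e-04  1.5147e+00] F [-3.8 -0.3  6.4] M [-0.12  0.71  0.02] 55.00247061252594
```

Converted, 5 mm / 750 = 0.0067, 4 mm / 750 = 0.0053.

Call:
{"method": "arm_command", "body": {"plan": [[[0,0.0013,0,0,0,0,1],[0,0.0027,0,0,0,0,1],[0,0.004,0,0,0,0,1],[0,0.0053,0,0,0,0,1],[0,0.0067,0,0,0,0,1],[0,0.0067,0,0,0,0,1]]]}}

```text
time_s: 12.5
ee_pos: [0.4984, 0.1473, 0.1083]
eef_rot: [3.102, -0.0, 1.515]
force: [-6.2, -0.4, 8.1]
grip_width: 0.0159
grip_force: 55.0
```

Call:
{"method": "arm_command", "body": {"plan": [[[0,0.0007,0,0,0,0,1],[0,0.0013,0,0,0,0,1],[0,0.0013,0,0,0,0,1]]]}}

```text
time_s: 12.8
ee_pos: [0.4994, 0.1472, 0.1084]
eef_rot: [3.102, -0.0, 1.515]
force: [-7.0, -0.3, 7.5]
grip_width: 0.0158
grip_force: 55.0
```

```bash
python3 -c "
from h import *;st()"
```

```text
t 12.8 bar stand x,y mm -40.5 0.2 z 90.37 yaw off 0.0001 rot [ 3.1019 -0.      1.5149] F [-7.  -0.3  7.5] M [-0.    1.25  0.03] 55.002933740615845
```

Converted, 1 mm / 750 = 0.0013, 0.5 mm / 750 = 0.0007.

Call:
{"method": "arm_command", "body": {"plan": [[[0,0.0007,0,0,0,0,1],[0,0.0013,0,0,0,0,1],[0,0.0013,0,0,0,0,1]]]}}

```text
time_s: 13.1
ee_pos: [0.5002, 0.1472, 0.1084]
eef_rot: [3.102, -0.0, 1.515]
force: [-7.8, 0.3, 7.9]
grip_width: 0.0158
grip_force: 55.0
```

```bash
python3 -c "
from h import *;st()"
```

```text
t 13.1 bar stand x,y mm -39.7 0.2 z 90.37 yaw off -0.0001 rot [ 3.1024e+00 -1.0000e-04  1.5147e+00] F [-7.8  0.3  7.9] M [-0.03  1.54 -0.08] 55.005762577056885
```

Converted, 1 mm / 750 = 0.0013, 0.5 mm / 750 = 0.0007.

Call:
{"method": "arm_command", "body": {"plan": [[[0,0.0007,0,0,0,0,1],[0,0.0013,0,0,0,0,1],[0,0.0013,0,0,0,0,1]]]}}

```text
time_s: 13.4
ee_pos: [0.5004, 0.1472, 0.1084]
eef_rot: [3.105, 0.0, 1.515]
force: [-14.4, 1.2, 13.9]
grip_width: 0.0158
grip_force: 55.0
```

```bash
python3 - <<'E'
from h import *;st()
im,d,i=shot('side');cv2.imwrite('pics/s4.png',cv2.resize(im[110:230,150:300],None,fx=5,fy=5,interpolation=3)[:600,:750])
E
```

```text
t 13.4 bar stand x,y mm -39.6 0.2 z 90.36 yaw off -0.0001 rot [3.1045e+00 1.0000e-04 1.5147e+00] F [-14.4   1.2  13.9] M [ 0.1   2.9  -0.21] 55.00995576381683
```

View pics/s4.png

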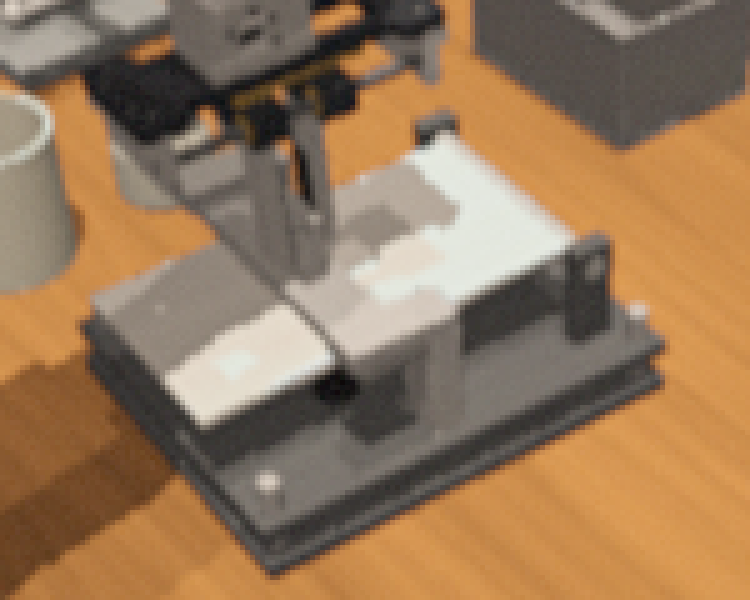

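The bar is under the near claw, its end at (390,340), and against the posts. I'll ease off, level it and let the spring lift it.

Converted, -5 mm / 750 = -0.0067, -4 mm / 750 = -0.0053, 0.039 rad / 2 = 0.0195.

Call:
{"method": "arm_command", "body": {"plan": [[[0,-0.0008,0,0,0,0,1],[0,-0.0008,-0.0013,0.004,0,0,1],[0,-0.0008,-0.0027,0.008,0,0,1],[0,-0.0008,-0.004,0.012,0,0,1],[0,-0.0008,-0.0053,0.016,0,0,1],[0,-0.0008,-0.0067,0.0195,0,0,1],[0,-0.0008,-0.0067,0.0195,0,0,1]]]}}

```text
time_s: 14.15
ee_pos: [0.5008, 0.1472, 0.1135]
eef_rot: [3.141, -0.0, 1.515]
force: [-6.2, 1.0, 8.3]
grip_width: 0.0156
grip_force: 55.0
```

```bash
python3 -c "
from h import *;st()"
```

```text
t 14.15 bar stand x,y mm -39.8 0.2 z 95.52 yaw off -0.0002 rot [ 3.1407e+00 -2.0000e-04  1.5146e+00] F [-6.2  1.   8.3] M [ 0.08  1.08 -0.13] 55.00636875629425
```

Converted, -0.8 mm / 750 = -0.0011, -0.4 mm / 750 = -0.0005.

Call:
{"method": "arm_command", "body": {"plan": [[[0,0,-0.0005,0,0,0,1],[0,0,-0.0011,0,0,0,1],[0,0,-0.0011,0,0,0,1]]]}}

```text
time_s: 14.45
ee_pos: [0.5008, 0.1472, 0.1142]
eef_rot: [3.14, -0.0, 1.515]
force: [-3.8, 1.2, 6.6]
grip_width: 0.0161
grip_force: 55.0
```

Converted, -0.7 mm / 750 = -0.0009, -0.4 mm / 750 = -0.0005.

Call:
{"method": "arm_command", "body": {"plan": [[[0,0,-0.0005,0,0,0,1],[0,0,-0.0009,0,0,0,1],[0,0,-0.0009,0,0,0,1]]]}}

```text
time_s: 14.75
ee_pos: [0.5008, 0.1471, 0.1144]
eef_rot: [3.14, -0.0, 1.515]
force: [2.8, 2.5, -5.0]
grip_width: 0.0157
grip_force: 55.0
```

```bash
python3 -c "
from h import *;st()"
```

```text
t 14.75 bar stand x,y mm -39.8 0.2 z 96.4 yaw off -0.0001 rot [ 3.1404e+00 -2.0000e-04  1.5147e+00] F [ 2.8  2.5 -5. ] M [ 0.32 -0.33 -0.13] 55.00176966190338
```

Converted, -170 mm / 750 = -0.2267, -120 mm / 750 = -0.16.

Call:
{"method": "arm_command", "body": {"plan": [[[0,0,0.0003,0,0,0,0.5],[0,0,0.0003,0,0,0,0.2],[0,0,0.0003,0,0,0,0],[0,0,0.0003,0,0,0,0],[0,0,0.0003,0,0,0,0],[0,0,0.0003,0,0,0,0],[0,0,-0.04,0,0,0,0],[0,0,-0.0933,0,0,0,0],[0,0,-0.16,0,0,0,0],[0,0,-0.2267,0,0,0,0],[0,0,-0.2267,0,0,0,0]]]}}

```text
time_s: 15.85
ee_pos: [0.5021, 0.1475, 0.2916]
eef_rot: [3.13, -0.003, 1.515]
force: [0.4, -0.4, -0.6]
grip_width: 0.0472
grip_force: 0.0
```

```bash
python3 - <<'E'
from h import *
im,d,i=shot('wrist');W=pts(d,i);cv2.imwrite('pics/w5.png',im)
V=(W[...,:2]-seat);X=V@e*1000-42;Y=V@n*1000;Z=W[...,2]*1000
def pl(k):
    Q=np.c_[X[k],Y[k],Z[k]];c=np.linalg.lstsq(np.c_[Q[:,:2],np.ones(len(Q))],Q[:,2],rcond=None)[0];return len(Q),c.round(4),Q.mean(0).round(1)
print('plate hinge side',pl((X>-15)&(X<80)&(abs(Y)<55)&(Z>80)&(Z<125)))
print('plate free side',pl((X<-70)&(X>-130)&(abs(Y)<55)&(Z>80)&(Z<125)))
k=(X>-70)&(X<-10)&(abs(Y)<70)&(Z>102)&(Z<114);print('bar top',pl(k),X[k].min(),X[k].max())
k=(X>-70)&(X<-10)&(abs(Y)<40)&(Z>144)&(Z<158);Q=np.c_[X[k],Y[k]]/1000;print('grip',rect(Q))
E
```

```text
plate hinge side (8978, array([ 1.00000e-03, -8.00000e-04,  9.61852e+01]), array([32.5,  2.3, 96.2]))
plate free side (5745, array([ 1.00000e-04, -7.00000e-04,  9.61391e+01]), array([-100. ,    2.1,   96.1]))
bar top (3783, array([ 1.400000e-03, -1.000000e-03,  1.082056e+02]), array([-40.4,   5.9, 108.1])) -58.36112439830862 -22.33610886261292
grip (array([-40.2,   0.8]), array([40.6, 15.7]), 89.57)
```

View pics/w5.png

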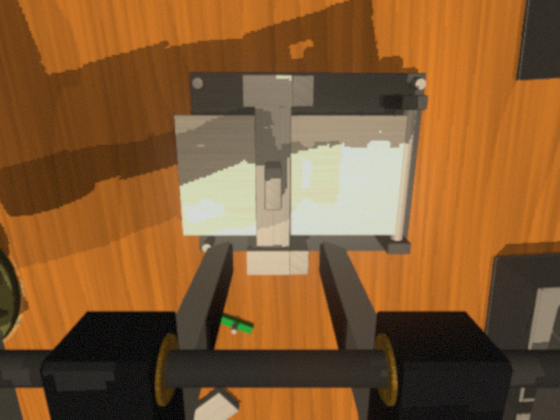

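The bar spans both claws (column u≈273, rows 80 to 265). The plate is level to 0.001 rad and the bar lies at x=-40.3, y=0.8, free of the gripper, so I'll hand in.

```bash
python3 -c "
from h import *;print(ctrl.hand_in())"
```

```text
the job is handed in; nothing more can be done
None
```

I handed the job in at about 16 s. The bar is home behind both teeth and released, about 2 mm off seat_foot in x and 1 mm in y. The plate is level to about 0.001 rad. The press peaked at roughly 31 N by my estimate, and I saw nothing else disturbed; the hand-in gave no verdict.

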